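# Line up the sterile jars by height

## Robot

A 6-joint arm with a two-finger parallel gripper is mounted at the origin on the work surface. World frame = base frame: x ahead of the robot, y to its left, z up, the work surface at z = 0. Lengths are in m, angles in rad, forces in N, time in s.
With the tool pointing down it reaches from about 0.35 to 0.975 m from the base axis. Payload 4.9 kg.
Tool frame: the origin (TCP) lies at the very end of the fingers, on their centre line; the grasp point (between the pads) lies 19 mm behind it; x points along the fingers, y is the direction in which the jaws open and shut, and the axes are right-handed (so a half turn about x gives the same grasp; the last joint's range is limited). The gripper opens to 85 mm and grips with 20 to 120 N. Pads are 22 mm wide; open, the fingers measure 114 mm over their backs; the gripper's body (76 mm by 85 mm) begins 54 mm behind the grasp point. The pads swing forward as they close: fully open they stand 13 mm farther back than shut.
Start: joints at [-1.29, 0.053, 1.613, -0, 1.476, -0.119], TCP at [0.243, -0.576, 0.231] pointing down, gripper open.
Joint ranges: [-3.01, 3.01], [-1.01, 2.22], [0.06, 2.58], [-1.02, 4.17], [0.09, 2.62], [-3.14, 3.14]. Speed limits (rad/s): [2.57, 2.57, 3.14, 3.14, 3.14, 3.14].

## Interface

Orientations are given as a unit quaternion [w, x, y, z].
In Python, from plant import manip gives the robot as it stands.
- The arm moves only by the tool play_rows, never from a script. Its argument "plan" is a list of rows, each a list of 5 numbers: the shift along the tool's x, y, z in mm, then the turn about the tool's x in rad, then the closure, from -1 (fully open) to 1 (shut). A call has 1 to 8 rows; each row is the pose to reach, as a shift and turn from the pose commanded when the call began, along the tool's axes at that moment; what a row does not reach only later rows make up. A row lasts 1/8 s, in which the tool goes at most 62.5 mm and 10.7 degrees, less where a joint would pass 70% of its speed; a pose out of reach is approached as far as the arm can. A call with a gripper value outside its range is refused whole. The fingers move at their own pace and stop on an object; the grip force is fixed at half the most. Time passes only in rows, so rows that repeat a pose let the fingers close. It gives the time, the measured TCP pose, the force and the opening at its end, in the units of the state.
- manip.state(): the state, without advancing time (a new reading comes with each control period).
- manip.grab_frame(name): name is "side" or "top"; returns a dict with "img" (384x512x3 uint8, red, green, blue), "range_z" (384x512 float32, m along the optical axis (not along the pixel's ray), 0 where there is no reading), "fx", "fy", "cx", "cy" (pixels), "origin" and "rotation" of the camera in the world. Camera axes: x right, y up, looking along -z (the intrinsics and any distortion apply to the point x, -y, -z); pixel columns grow to the right and rows downward; lengths in m; the calibration is good to about 2 mm. A picture is of the moment at which its call begins.
- manip.job_done(): hands the job in, once; it reports no verdict.
The state is a dict: "time": time; "joint_pos": joint angles; "joint_vel": joint speeds; "joint_efforts": joint torques, N m; "tool_pos": TCP position; "tool_rot": TCP orientation; "contact_force": force on the tool from outside, world axes, zero at the start; "ft_torque": the same for the moment, N m; "gripper_width": opening from 0.0 (shut) to 1.0 (fully open).
Only numpy, scipy, OpenCV 4.12 (cv2) and the standard library are available. Lean on these libraries where they do the work, as an engineer would, in place of code of your own. Each camera call takes 0.05 s, during which the arm holds its last target. There are 200 camera calls.

## Task

Stand the four steel jars on the four pads, one in the middle of each, in order of height (not width): the tallest on the pad next to the steel end plate, then ever shorter, down to the shortest on the pad next to the amber bottle. Keep the jars upright, set them down without dropping them, and leave the bottle where it stands.

Things in the scene. Friction and masses are not known exactly. Their poses are not given: they have to be found in the camera images.
- jar_p_center (a point): centre (half-way up, on the axis) of the shortest jar: a loose closed round jar of stainless steel with flat lid, 48 mm tall, 52 mm in diameter, upright at the start, straight-sided; 0.1 to 0.35 kg; z is its axis
- jar_q_center (a point): centre (half-way up, on the axis) of the second shortest jar: a loose closed round jar of stainless steel with flat lid, 68 mm tall, 60 mm in diameter, upright at the start, straight-sided; 0.1 to 0.35 kg; z is its axis
- jar_r_center (a point): centre (half-way up, on the axis) of the second tallest jar: a loose closed round jar of stainless steel with flat lid, 88 mm tall, 44 mm in diameter, upright at the start, straight-sided; 0.1 to 0.35 kg; z is its axis
- jar_s_center (a point): centre (half-way up, on the axis) of the tallest jar: a loose closed round jar of stainless steel with flat lid, 108 mm tall, 56 mm in diameter, upright at the start, straight-sided; 0.1 to 0.35 kg; z is its axis
- pad_a: fixed round dark rubber pad, 76 mm in diameter, 2 mm thick, lying on the pale liner strip (2 mm thick, 90 x 600 mm, on the counter); one of four like pads in a straight row a, b, c, d, 105 mm apart; origin at the centre of its underside, its top (where a jar stands) 2 mm above that; x is level and square to the row, y along the row from a to d, z up
- pad_b: fixed round dark rubber pad, 76 mm in diameter, 2 mm thick, lying on the pale liner strip (2 mm thick, 90 x 600 mm, on the counter); one of four like pads in a straight row a, b, c, d, 105 mm apart; origin at the centre of its underside, its top (where a jar stands) 2 mm above that; x is level and square to the row, y along the row from a to d, z up
- pad_c: fixed round dark rubber pad, 76 mm in diameter, 2 mm thick, lying on the pale liner strip (2 mm thick, 90 x 600 mm, on the counter); one of four like pads in a straight row a, b, c, d, 105 mm apart; origin at the centre of its underside, its top (where a jar stands) 2 mm above that; x is level and square to the row, y along the row from a to d, z up
- pad_d: fixed round dark rubber pad, 76 mm in diameter, 2 mm thick, lying on the pale liner strip (2 mm thick, 90 x 600 mm, on the counter); one of four like pads in a straight row a, b, c, d, 105 mm apart; origin at the centre of its underside, its top (where a jar stands) 2 mm above that; x is level and square to the row, y along the row from a to d, z up
- end_plate: fixed steel end plate standing across one end of the row, beyond pad a or pad d (87 to 98 mm from its centre): an upright sheet 70 mm wide, 60 mm tall, 4 mm thick on a flat foot 70 x 50 mm; origin at the centre of its underside, y along the row
- bottle_center (a point): centre (half-way up) of a loose small amber glass bottle with black cap, 44 mm in diameter, 90 mm tall, that stands beyond the other end of the row (87 to 98 mm from the centre of the last pad)
Mind the look-alikes: they are no part of the job. Leave any blue or turquoise look-alike of the pad_d alone. Leave any turquoise look-alike of the part that bears jar_r_center alone.

How it is judged:
At the end, for the whole second after the job is handed in: Each jar stands upright (within 4.5 degrees), at rest, its axis within 12 mm of the centre of its own pad, in order of height from the tallest by the end plate to the shortest by the bottle; the bottle is within 20 mm of where it stood (((horizontal distance between end_plate and pad_a below 0.2 m and horizontal distance between jar_s_center and pad_a below 0.012 m and horizontal distance between jar_r_center and pad_b below 0.012 m and horizontal distance between jar_q_center and pad_c below 0.012 m and horizontal distance between jar_p_center and pad_d below 0.012 m) or (horizontal distance between end_plate and pad_d below 0.2 m and horizontal distance between jar_s_center and pad_d below 0.012 m and horizontal distance between jar_r_center and pad_c below 0.012 m and horizontal distance between jar_q_center and pad_b below 0.012 m and horizontal distance between jar_p_center and pad_a below 0.012 m)) and angle between each of jar_p_center, jar_q_center, jar_r_center, jar_s_center's own z axis and vertical below 0.08 rad and height (world z) of jar_p_center below 0.034 m and linear speed of each of jar_p, jar_q, jar_r, jar_s below 0.02 m/s and angular speed of each of jar_p, jar_q, jar_r, jar_s below 0.2 rad/s and height (world z) of jar_q_center below 0.044 m and height (world z) of jar_r_center below 0.054 m and height (world z) of jar_s_center below 0.064 m and distance of bottle_center from where it was at the start of the episode below 0.02 m); the robot touches nothing.
It fails at once if the amber bottle is knocked or shifted (more than 20 mm) (distance of bottle_center from where it was at the start of the episode above 0.02 m).
It fails at once if a jar is tipped or knocked over (more than about 35 degrees) (angle between any of jar_p_center, jar_q_center, jar_r_center, jar_s_center's own z axis and vertical above 0.6 rad).
It fails at once if a jar is dropped (falls free of the fingers at over 0.6 m/s, some 20 mm) ((linear speed of jar_p above 0.6 m/s and contact force between the fingers and jar_p below 0.05 N) or (linear speed of jar_q above 0.6 m/s and contact force between the fingers and jar_q below 0.05 N) or (linear speed of jar_r above 0.6 m/s and contact force between the fingers and jar_r below 0.05 N) or (linear speed of jar_s above 0.6 m/s and contact force between the fingers and jar_s below 0.05 N)).
It also fails if it takes over 115 s, if anything falls off the work surface, if the arm or the gripper's body presses on something with over 40 N, if the wrist force passes 120 N, or if a joint passes its speed limit or range.

## Working session

There is one attempt and no reset: what is moved stays moved. The work goes in short steps, Python scripts to look and compute and a tool call to move; the robot and the scene stay as the last step left them, time stands still between calls to the robot, and variables do not carry over. Pictures are saved under pics/ and viewed, about 12 in all and at most 16, crops included, and the job is handed in when it is done.

Besides the shell and the picture viewer there is one more tool, called after "Request:" as name(argument=value, ...) on one line, values as JSON. play_rows: Moves the arm, as the interface text tells. Its arguments: {"type":"object","properties":{"plan":{"type":"array"}},"required":["plan"]}

```bash
mkdir -p pics; ls
python3 - <<'E'
from plant import manip
import cv2,numpy as np
for n in("side","top"):
    f=manip.grab_frame(n)
    cv2.imwrite(f"pics/{n}0.png",f["img"][:,:,::-1]); np.savez(f"{n}0.npz",**f)
    print(n,f["fx"],f["fy"],f["cx"],f["cy"],f["origin"],f["rotation"],[k for k in f])
print(manip.state())
E
```

```text
pics
side 466.1724837238072 466.1724837238072 263.0650808014093 189.7994395130663 [-0.05918495  0.73538401  0.61044043] [-0.30970156 -0.18222439  0.46416515  0.80958627] ['img', 'range_z', 'fx', 'fy', 'cx', 'cy', 'origin', 'rotation']
top 402.0909041752063 402.0909041752063 251.44639490347765 192.7633655262971 [0.53265919 0.02226627 0.8546869 ] [ 0.70772013  0.02524223 -0.03145401 -0.70534084] ['img', 'range_z', 'fx', 'fy', 'cx', 'cy', 'origin', 'rotation']
{'time': 0.1, 'joint_pos': array([-1.28996124e+00,  5.33266559e-02,  1.61415773e+00,  4.26620841e-06,
        1.47602101e+00, -1.19024350e-01]), 'joint_vel': array([ 0.00058976, -0.00271078, -0.00147858,  0.00027776,  0.00050667,
        0.00116609]), 'joint_efforts': array([-6.58426761e-04, -3.94901669e+01, -3.71365392e+01, -1.35717855e-04,
        3.86690328e-03,  1.01670032e-06]), 'tool_pos': array([ 0.24313396, -0.57515122,  0.23016315]), 'tool_rot': array([-0.13975736, -0.69296815, -0.14110568,  0.69307446]), 'contact_force': array([-0.24361032,  0.72046844,  0.1905801 ]), 'ft_torque': array([-0.03074279, -0.00214033, -0.0059094 ]), 'gripper_width': 1.0013412059478193}
```

View pics/top0.png

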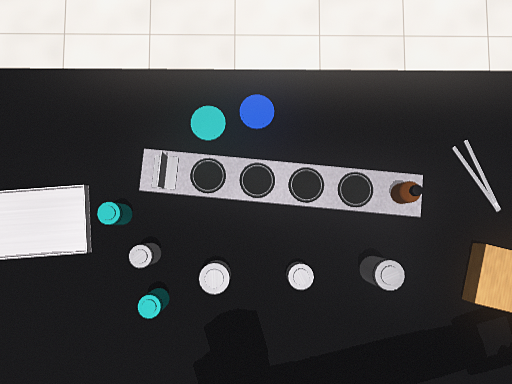

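View pics/side0.png

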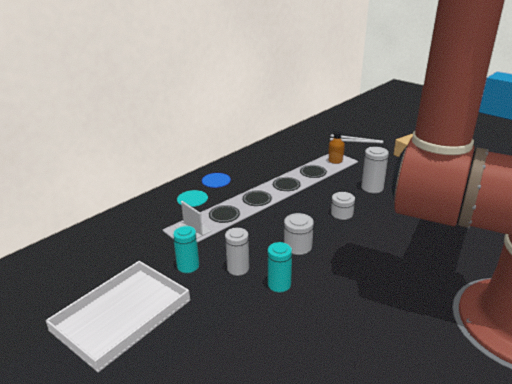

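Top view: end plate at about (163,170), bottle at (407,191), four pads between them. Steel jars: r (140,257), q (214,278), p (300,277) and s (389,275). The turquoise jars at (109,213) and (149,306) and the coloured discs are look-alikes. The side view agrees.

```bash
cat > h.py <<'E'
import numpy as np,cv2
from scipy.spatial.transform import Rotation as R
def rot(q): q=np.asarray(q);return R.from_quat(q[[1,2,3,0]]).as_matrix() if q.ndim==1 else q
def rays(f,uv):
    uv=np.atleast_2d(uv).astype(float)
    d=np.c_[(uv[:,0]-f["cx"])/f["fx"],-(uv[:,1]-f["cy"])/f["fy"],-np.ones(len(uv))]
    return d@rot(f["rotation"]).T
def onplane(f,uv,z):
    d=rays(f,uv);o=f["origin"];return o+d*((z-o[2])/d[:,2])[:,None]
def cloud(f):
    v,u=np.mgrid[:384,:512];uv=np.c_[u.ravel(),v.ravel()]
    return (f["origin"]+rays(f,uv)*f["range_z"].reshape(-1,1)).reshape(384,512,3)
E
python3 - <<'E'
from h import *
T=dict(np.load("top0.npz"));S=dict(np.load("side0.npz"))
T["img"]=T["img"];C=cloud(T);CS=cloud(S)
hsv=cv2.cvtColor(T["img"],cv2.COLOR_RGB2HSV);g=cv2.cvtColor(T["img"],cv2.COLOR_RGB2GRAY)
hs={"r":(140,257,.088,.022),"q":(214,278,.068,.03),"p":(300,277,.048,.026),"s":(389,275,.108,.028)}
for k,(u,v,h,r) in hs.items():
    w=np.zeros(g.shape,np.uint8);cv2.circle(w,(u,v),26,1,-1)
    m=((g>100)&(hsv[...,1]<60)&(w>0)).astype(np.uint8)
    c=max(cv2.findContours(m,0,2)[0],key=cv2.contourArea)
    P=onplane(T,c[:,0],h); (cx,cy),rr=cv2.minEnclosingCircle(P[:,:2].astype(np.float32))
    z=C[...,2];t=(w>0)&(abs(z-h)<.006)
    A=C[t]; 
    d=np.linalg.norm(CS[...,:2]-A[:,:2].mean(0),axis=2)
    B=CS[(d<.05)&(abs(CS[...,2]-h)<.004)]
    print(k,"mask",np.round([cx,cy,rr],4),"depth",np.round(A.mean(0),4),t.sum(),np.round((A.max(0)+A.min(0))/2,4),"side",len(B),np.round((B.max(0)+B.min(0))/2,4) if len(B) else "", np.round(np.median(C[v-2:v+3,u-2:u+3,2]),4))
pads=[(208,175),(257,180),(306,185),(355,189)];pc=[]
for u,v in pads:
    w=np.zeros(g.shape,np.uint8);cv2.circle(w,(u,v),23,1,-1)
    m=((g<80)&(w>0)).astype(np.uint8);c=max(cv2.findContours(m,0,2)[0],key=cv2.contourArea)
    P=onplane(T,c[:,0],.004);(cx,cy),rr=cv2.minEnclosingCircle(P[:,:2].astype(np.float32));M=cv2.fitEllipse(P[:,:2].astype(np.float32)*1000)
    print("pad",cx,cy,rr,M);pc.append(np.array(M[0])/1000)
pc=np.array(pc);m=pc.mean(0);dv=np.linalg.svd(pc-m)[2][0];dv*=-np.sign(dv[1]);
print("fit",m,dv,[np.round(m+dv*.105*k,4) for k in(-1.5,-.5,.5,1.5)],np.diff(pc@dv))
for n,(u,v) in dict(bottle=(407,191),plate=(163,170)).items():
    A=C[v-15:v+16,u-20:u+21].reshape(-1,3);A=A[A[:,2]>.04];print(n,A.min(0),A.max(0))
E
```

```text
r mask [0.474  0.2253 0.0219] depth [0.4748 0.2253 0.0874] 426 [0.4747 0.2259 0.0876] side 236 [0.4745 0.2276 0.0874] 0.0891
q mask [0.4303 0.0869 0.03  ] depth [0.431  0.0873 0.0672] 752 [0.4303 0.0874 0.0677] side 358 [0.4296 0.089  0.0679] 0.069
p mask [ 0.432  -0.0822  0.0261] depth [ 0.4325 -0.0825  0.0472] 536 [ 0.4321 -0.0828  0.0473] side 203 [ 0.4315 -0.082   0.048 ] 0.0488
s mask [ 0.4423 -0.2387  0.0281] depth [ 0.4427 -0.238   0.1071] 723 [ 0.4425 -0.2389  0.1076] side 172 [ 0.4409 -0.2385  0.1076] 0.109
pad 0.6379121541976929 0.10820171982049942 0.03774543106555939 ((638.1831665039062, 108.10921478271484), (72.30187225341797, 73.50482940673828), 2.9493634700775146)
pad 0.6282939314842224 0.0034890014212578535 0.03773030266165733 ((628.4107666015625, 3.619715690612793), (72.3093032836914, 73.56256866455078), 171.8552703857422)
pad 0.6185740828514099 -0.10060425847768784 0.03788991644978523 ((618.8599243164062, -100.78854370117188), (71.7718734741211, 73.63015747070312), 1.9792765378952026)
pad 0.6093887686729431 -0.2054106742143631 0.037724569439888 ((609.4776611328125, -205.5515899658203), (72.70006561279297, 73.4353256225586), 19.09894561767578)
fit [ 0.62373288 -0.0486528 ] [-0.09113225 -0.9958388 ] [array([0.6381, 0.1082]), array([0.6285, 0.0036]), array([ 0.6189, -0.1009]), array([ 0.6094, -0.2055])] [0.10494528 0.10484419 0.10518213]
bottle [ 0.53265919 -0.31727412  0.04016655] [0.62147852 0.02226627 0.8546869 ]
plate [0.53265919 0.02226627 0.04052379] [0.67393702 0.20408155 0.8546869 ]
```

Request:
play_rows(plan=[[10, -232, -314, -1.08, -1], [10, -232, -314, -1.08, -1], [10, -232, -314, -1.08, -1], [10, -232, -314, -1.08, -1], [10, -232, -314, -1.08, -1], [10, -232, -314, -1.08, -1], [10, -232, -314, -1.08, -1], [10, -232, -314, -1.08, -1]])

```text
time: 1.1
tool_pos: [0.4423, -0.2393, 0.2209]
tool_rot: [-0.477, -0.522, -0.477, 0.522]
contact_force: [0.5, -0.4, 0.4]
gripper_width: 0.997
```

```bash
cat > w.py <<'E'
import sys
from h import *
from plant import manip
L=dict(s=(.4423,-.2387),r=(.4745,.2258),q=(.4305,.0875),p=(.432,-.0825),S=(.6381,.1082),R=(.6285,.0036),Q=(.6189,-.1009),P=(.6094,-.2055))
s=manip.state();M=rot(s["tool_rot"]);p=s["tool_pos"]
print(round(s["time"],2),np.round(p,4),"axes",np.round(M.T,3).tolist(),"F",np.round(s["contact_force"],1),"w",round(s["gripper_width"],3),"j",np.round(s["joint_pos"],2))
for k in sys.argv[1:]:
    print(k,np.round(1000*M.T@(np.r_[L[k],p[2]]-p),1))
E
python3 w.py s
```

```text
1.1 [ 0.4423 -0.2393  0.2209] axes [[-0.001, -0.0, -1.0], [0.996, -0.09, -0.001], [-0.09, -0.996, 0.0]] F [ 0.5 -0.4  0.4] w 0.997 j [-0.64 -0.24  1.9  -0.    1.48 -0.55]
s [-0.  -0.  -0.6]
```

Request:
play_rows(plan=[[60, 0, 0, 0, -1], [110, 0, 0, 0, -1], [145, 0, -1, 0, -1], [165, 0, -1, 0, -1], [165, 0, -1, 0, -1], [165, 0, -1, 0, 1], [165, 0, -1, 0, 1], [165, 0, -1, 0, 1]])

```text
time: 2.1
tool_pos: [0.4431, -0.2399, 0.0582]
tool_rot: [-0.478, -0.522, -0.476, 0.522]
contact_force: [-1.9, -1.9, 6.3]
gripper_width: 0.64
```

Request:
play_rows(plan=[[0, 0, 0, 0, 1], [0, 0, 0, 0, 1], [0, 0, 0, 0, 1], [0, 0, 0, 0, 1]])

```text
time: 2.6
tool_pos: [0.4431, -0.2399, 0.0582]
tool_rot: [-0.478, -0.522, -0.476, 0.522]
contact_force: [-2.1, -0.7, 6.2]
gripper_width: 0.647
```

Request:
play_rows(plan=[[-10, 0, 0, 0, 1], [-40, 0, 0, 0, 1], [-80, 0, 0, 0, 1], [-110, 0, 0, 0, 1], [-120, 0, 0, 0, 1], [-120, 0, 0, 0, 1]])

```text
time: 3.35
tool_pos: [0.4423, -0.2386, 0.1762]
tool_rot: [0.477, 0.522, 0.477, -0.522]
contact_force: [0.5, 0.2, -3.9]
gripper_width: 0.639
```

Request:
play_rows(plan=[[0, 12, -26, 0, 1], [0, 35, -78, 0, 1], [0, 60, -133, 0, 1], [0, 85, -188, 0, 1], [0, 110, -243, 0, 1], [0, 135, -298, 0, 1], [0, 155, -343, 0, 1], [0, 164, -363, 0, 1]])

```text
time: 4.35
tool_pos: [0.638, 0.1101, 0.1733]
tool_rot: [-0.476, -0.52, -0.478, 0.523]
contact_force: [-0.7, -0.8, -2.2]
gripper_width: 0.645
```

```bash
python3 w.py S
python3 - <<'E'
from h import *
from plant import manip
f=manip.grab_frame("side");cv2.imwrite("pics/side1.png",f["img"][:,:,::-1])
E
```

```text
4.35 [0.638  0.1101 0.1733] axes [[-0.004, -0.0, -1.0], [0.996, -0.088, -0.004], [-0.088, -0.996, 0.0]] F [-0.7 -0.8 -2.2] w 0.645 j [0.06 0.15 1.61 0.   1.39 0.14]
S [-0.   0.3  1.9]
```

View pics/side1.png

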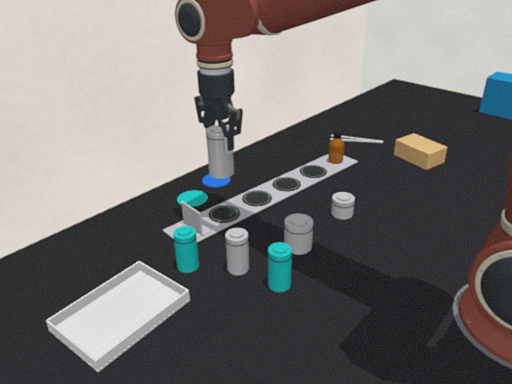

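Jar s is held upright at (221,155), above pad a. I'll lower it.

Request:
play_rows(plan=[[30, 0, 2, 0, 1], [65, 0, 2, 0, 1], [90, 0, 2, 0, 1], [102, 0, 2, 0, 1], [107, 0, 2, 0, 1], [107, 0, 2, 0, 1], [107, 0, 2, 0, 1]])

```text
time: 5.28
tool_pos: [0.6394, 0.1058, 0.0708]
tool_rot: [0.477, 0.523, 0.476, -0.522]
contact_force: [-0.7, 0.9, -2.4]
gripper_width: 0.639
```

```bash
python3 w.py S
```

```text
5.28 [0.6394 0.1058 0.0708] axes [[0.002, 0.0, -1.0], [0.996, -0.091, 0.002], [-0.091, -0.996, -0.0]] F [-0.7  0.9 -2.4] w 0.639 j [ 0.05  0.25  1.68 -0.    1.21  0.14]
S [-0.  -1.5 -2.3]
```

Request:
play_rows(plan=[[3, -1.5, -2.3, 0, 1], [6, -1.5, -2.3, 0, 1], [8, -1.5, -2.3, 0, 1], [8, -1.5, -2.3, 0, 1]])

```text
time: 5.78
tool_pos: [0.6371, 0.1085, 0.0623]
tool_rot: [-0.477, -0.522, -0.477, 0.522]
contact_force: [-3.2, 0.7, 4.4]
gripper_width: 0.646
```

```bash
python3 w.py S
```

```text
5.78 [0.6371 0.1085 0.0623] axes [[-0.0, 0.0, -1.0], [0.996, -0.091, -0.0], [-0.091, -0.996, -0.0]] F [-3.2  0.7  4.4] w 0.646 j [0.05 0.26 1.68 0.   1.2  0.14]
S [-0.   1.   0.2]
```

Request:
play_rows(plan=[[0, 0, 0, 0, 0.1], [0, 0, 0, 0, -0.5], [0, 0, 0, 0, -1], [0, 0, 0, 0, -1], [-20, 0, 0, 0, -1], [-70, 0, 0, 0, -1], [-120, 0, 0, 0, -1], [-150, 0, 0, 0, -1]])

```text
time: 6.78
tool_pos: [0.6387, 0.1084, 0.217]
tool_rot: [0.478, 0.524, 0.475, -0.52]
contact_force: [-0.3, 0.3, -0.0]
gripper_width: 0.999
```

Request:
play_rows(plan=[[0, -44, -26, 0, -1], [0, -87, -52, 0, -1], [0, -130, -77, 0, -1], [0, -174, -103, 0, -1], [0, -174, -103, 0, -1], [0, -174, -103, 0, -1]])

```text
time: 7.52
tool_pos: [0.4738, 0.2267, 0.2127]
tool_rot: [0.477, 0.523, 0.476, -0.521]
contact_force: [0.0, -0.3, 0.5]
gripper_width: 1.001
```

```bash
python3 w.py r
```

```text
7.53 [0.4738 0.2267 0.2127] axes [[0.002, 0.0, -1.0], [0.996, -0.091, 0.002], [-0.091, -0.996, -0.001]] F [ 0.  -0.3  0.5] w 1.001 j [ 0.3  -0.18  1.86 -0.    1.45  0.4 ]
r [0.  0.8 0.8]
```

Target TCP z is 0.042, so 170 down.

Request:
play_rows(plan=[[50, 1, 1, 0, -1], [100, 1, 1, 0, -1], [140, 1, 1, 0, -1], [160, 1, 1, 0, -1], [170, 1, 1, 0, -1], [170, 1, 1, 0, -1], [170, 1, 1, 0, -1], [170, 1, 1, 0, 1]])

```text
time: 8.52
tool_pos: [0.4751, 0.2258, 0.0427]
tool_rot: [0.477, 0.523, 0.476, -0.521]
contact_force: [-0.0, -0.3, -0.7]
gripper_width: 0.814
```

Request:
play_rows(plan=[[0, 0, 0, 0, 1], [0, 0, 0, 0, 1], [0, 0, 0, 0, 1], [0, 0, 0, 0, 1], [0, 0, 0, 0, 1], [0, 0, 0, 0, 1]])

```text
time: 9.28
tool_pos: [0.4748, 0.2258, 0.0421]
tool_rot: [0.477, 0.523, 0.477, -0.522]
contact_force: [0.0, -0.7, 5.9]
gripper_width: 0.501
```

```bash
python3 w.py r R
```

```text
9.28 [0.4748 0.2258 0.0421] axes [[0.001, 0.001, -1.0], [0.996, -0.091, 0.001], [-0.091, -0.996, -0.001]] F [ 0.  -0.7  5.9] w 0.501 j [0.3  0.02 1.99 0.   1.14 0.39]
r [-0.  -0.3  0. ]
R [1.000e-01 1.733e+02 2.073e+02]
```

Request:
play_rows(plan=[[-10, 0, 0, 0, 1], [-50, 0, 0, 0, 1], [-95, 0, 0, 0, 1], [-130, 0, 0, 0, 1], [-145, 0, 0, 0, 1], [-150, 0, 0, 0, 1]])

```text
time: 10.02
tool_pos: [0.4739, 0.2255, 0.1912]
tool_rot: [-0.477, -0.522, -0.477, 0.522]
contact_force: [-0.0, -0.2, -2.4]
gripper_width: 0.505
```

Request:
play_rows(plan=[[0, 20, 23, 0, 1], [0, 54, 65, 0, 1], [0, 92, 110, 0, 1], [0, 130, 155, 0, 1], [0, 160, 191, 0, 1], [0, 173, 207, 0, 1], [0, 173, 207, 0, 1], [0, 173, 207, 0, 1]])

```text
time: 11.02
tool_pos: [0.6266, 0.0049, 0.1903]
tool_rot: [-0.476, -0.522, -0.478, 0.522]
contact_force: [0.2, -0.3, -1.7]
gripper_width: 0.506
```

```bash
python3 w.py R
```

```text
11.03 [0.6266 0.0049 0.1903] axes [[-0.002, 0.001, -1.0], [0.996, -0.09, -0.002], [-0.09, -0.996, -0.001]] F [ 0.2 -0.3 -1.7] w 0.506 j [-0.11  0.09  1.65  0.    1.41 -0.02]
R [-0.   2.   1.1]
```

Request:
play_rows(plan=[[30, 2, 1, 0, 1], [70, 2, 1, 0, 1], [105, 2, 1, 0, 1], [125, 2, 1, 0, 1], [135, 2, 1, 0, 1], [138, 2, 1, 0, 1], [138, 2, 1, 0, 1], [138, 2, 1, 0, 1]])

```text
time: 12.02
tool_pos: [0.6305, 0.0024, 0.0548]
tool_rot: [0.477, 0.523, 0.476, -0.522]
contact_force: [-0.6, 0.3, -1.7]
gripper_width: 0.5
```

```bash
python3 w.py R
```

```text
12.03 [0.6305 0.0024 0.0548] axes [[0.002, -0.0, -1.0], [0.996, -0.091, 0.002], [-0.091, -0.996, 0.0]] F [-0.6  0.3 -1.7] w 0.5 j [-0.11  0.23  1.73  0.    1.18 -0.02]
R [-0.  -2.1 -1. ]
```

Request:
play_rows(plan=[[4, -1.5, -1, 0, 1], [7, -1.5, -1, 0, 1], [9, -1.5, -1, 0, 1], [9, -1.5, -1, 0, 1]])

```text
time: 12.52
tool_pos: [0.6281, 0.0037, 0.0461]
tool_rot: [-0.477, -0.522, -0.477, 0.522]
contact_force: [-5.5, 0.5, 8.9]
gripper_width: 0.503
```

```bash
python3 w.py R
```

```text
12.53 [0.6281 0.0037 0.0461] axes [[-0.001, 0.0, -1.0], [0.996, -0.091, -0.001], [-0.091, -0.996, 0.0]] F [-5.5  0.5  8.9] w 0.503 j [-0.11  0.24  1.74 -0.    1.17 -0.02]
R [-0.   0.4  0. ]
```

Request:
play_rows(plan=[[0, 0, 0, 0, 0.3], [0, 0, 0, 0, -0.2], [0, 0, 0, 0, -1], [0, 0, 0, 0, -1], [-20, 0, 0, 0, -1], [-70, 0, 0, 0, -1], [-120, 0, 0, 0, -1], [-150, 0, 0, 0, -1]])

```text
time: 13.52
tool_pos: [0.6296, 0.0035, 0.1998]
tool_rot: [0.478, 0.524, 0.475, -0.521]
contact_force: [-0.1, -0.0, -0.1]
gripper_width: 1.004
```

Request:
play_rows(plan=[[0, -50, -16, 0, -1], [0, -100, -32, 0, -1], [0, -150, -48, 0, -1], [0, -205, -66, 0, -1], [0, -205, -66, 0, -1], [0, -205, -66, 0, -1], [0, -205, -66, 0, -1]])

```text
time: 14.4
tool_pos: [0.4311, 0.0877, 0.1953]
tool_rot: [0.477, 0.523, 0.476, -0.522]
contact_force: [0.4, -0.7, -0.2]
gripper_width: 0.998
```

```bash
python3 w.py q
```

```text
14.4 [0.4311 0.0877 0.1953] axes [[0.001, -0.0, -1.0], [0.996, -0.092, 0.001], [-0.092, -0.996, -0.0]] F [ 0.4 -0.7 -0.2] w 0.998 j [ 0.03 -0.39  2.07 -0.    1.47  0.12]
q [-0.  -0.6  0.2]
```

Target TCP z is 0.030, so 165 down.

Request:
play_rows(plan=[[50, -0.5, 0, 0, -1], [100, -0.5, 0, 0, -1], [140, -0.5, 0, 0, -1], [158, -0.5, 0, 0, -1], [165, -0.5, 0, 0, -1], [165, -0.5, 0, 0, -1], [165, -0.5, 0, 0, -1], [165, -0.5, 0, 0, 1]])

```text
time: 15.4
tool_pos: [0.4304, 0.0881, 0.0304]
tool_rot: [0.477, 0.523, 0.476, -0.522]
contact_force: [0.2, -0.3, -0.0]
gripper_width: 0.82
```

Request:
play_rows(plan=[[0, 0, 0, 0, 1], [0, 0, 0, 0, 1], [0, 0, 0, 0, 1], [0, 0, 0, 0, 1], [0, 0, 0, 0, 1], [0, 0, 0, 0, 1]])

```text
time: 16.15
tool_pos: [0.4306, 0.0881, 0.0306]
tool_rot: [0.477, 0.523, 0.476, -0.522]
contact_force: [0.5, 0.3, 6.2]
gripper_width: 0.683
```

```bash
python3 w.py q Q
```

```text
16.15 [0.4306 0.0881 0.0306] axes [[0.002, 0.0, -1.0], [0.996, -0.091, 0.002], [-0.091, -0.996, -0.0]] F [0.5 0.3 6.2] w 0.683 j [ 0.03 -0.18  2.2  -0.    1.13  0.12]
q [-0.  -0.1  0.6]
Q [  0.4 204.7 171.1]
```

Request:
play_rows(plan=[[-10, 0, 0, 0, 1], [-50, 0, 0, 0, 1], [-90, 0, 0, 0, 1], [-120, 0, 0, 0, 1], [-130, 0, 0, 0, 1], [-130, 0, 0, 0, 1]])

```text
time: 16.9
tool_pos: [0.4292, 0.088, 0.159]
tool_rot: [-0.477, -0.522, -0.477, 0.522]
contact_force: [-0.4, 0.3, -1.1]
gripper_width: 0.687
```

Request:
play_rows(plan=[[0, 23, 19, 0, 1], [0, 64, 54, 0, 1], [0, 109, 91, 0, 1], [0, 154, 129, 0, 1], [0, 190, 159, 0, 1], [0, 204, 171, 0, 1], [0, 204, 171, 0, 1], [0, 204, 171, 0, 1]])

```text
time: 17.9
tool_pos: [0.6158, -0.0996, 0.1581]
tool_rot: [-0.476, -0.522, -0.478, 0.522]
contact_force: [0.1, -0.7, -1.9]
gripper_width: 0.686
```

```bash
python3 w.py Q
```

```text
17.9 [ 0.6158 -0.0996  0.1581] axes [[-0.002, 0.001, -1.0], [0.996, -0.09, -0.002], [-0.09, -0.996, -0.001]] F [ 0.1 -0.7 -1.9] w 0.686 j [-0.28  0.11  1.68  0.    1.36 -0.19]
Q [-0.   3.2  1. ]
```

Request:
play_rows(plan=[[25, 0.5, 0, 0, 1], [60, 0.5, 0, 0, 1], [90, 0.5, 0, 0, 1], [108, 0.5, 0, 0, 1], [115, 0.5, 0, 0, 1], [118, 0.5, 0, 0, 1], [118, 0.5, 0, 0, 1], [118, 0.5, 0, 0, 1]])

```text
time: 18.9
tool_pos: [0.6184, -0.1011, 0.0425]
tool_rot: [0.477, 0.523, 0.476, -0.522]
contact_force: [-0.1, 0.3, -1.3]
gripper_width: 0.691
```

```bash
python3 w.py Q
```

```text
18.9 [ 0.6184 -0.1011  0.0425] axes [[0.002, -0.001, -1.0], [0.996, -0.091, 0.002], [-0.091, -0.996, 0.0]] F [-0.1  0.3 -1.3] w 0.691 j [-0.28  0.24  1.74  0.    1.16 -0.19]
Q [ 0.   0.5 -0.2]
```

Request:
play_rows(plan=[[3, 0.5, 0, 0, 1], [6, 0.5, 0, 0, 1], [8, 0.5, 0, 0, 1], [8, 0.5, 0, 0, 1]])

```text
time: 19.4
tool_pos: [0.6182, -0.1009, 0.0347]
tool_rot: [-0.477, -0.522, -0.477, 0.522]
contact_force: [-4.8, 0.8, 5.4]
gripper_width: 0.685
```

```bash
python3 w.py Q p
```

```text
19.4 [ 0.6182 -0.1009  0.0347] axes [[-0.001, 0.0, -1.0], [0.996, -0.091, -0.001], [-0.091, -0.996, 0.0]] F [-4.8  0.8  5.4] w 0.685 j [-0.28  0.25  1.74 -0.    1.15 -0.19]
Q [-0.   0.7 -0.1]
p [ 1.000e-01 -1.871e+02 -1.500e+00]
```

Request:
play_rows(plan=[[0, 0, 0, 0, 0], [0, 0, 0, 0, -0.5], [0, 0, 0, 0, -1], [0, 0, 0, 0, -1], [-20, 0, 0, 0, -1], [-70, 0, 0, 0, -1], [-110, 0, 0, 0, -1], [-130, 0, 0, 0, -1]])

```text
time: 20.4
tool_pos: [0.6197, -0.1013, 0.168]
tool_rot: [0.479, 0.523, 0.475, -0.521]
contact_force: [-0.4, 0.2, -0.4]
gripper_width: 0.998
```

Request:
play_rows(plan=[[0, -50, 0, 0, -1], [0, -100, -1, 0, -1], [0, -150, -1, 0, -1], [0, -187, -1, 0, -1], [0, -187, -1, 0, -1], [0, -187, -1, 0, -1]])

```text
time: 21.15
tool_pos: [0.4324, -0.083, 0.1636]
tool_rot: [0.477, 0.522, 0.476, -0.522]
contact_force: [-0.4, 0.5, -0.3]
gripper_width: 1.0
```

```bash
python3 w.py p
```

```text
21.15 [ 0.4324 -0.083   0.1636] axes [[0.001, -0.0, -1.0], [0.996, -0.091, 0.001], [-0.091, -0.996, 0.0]] F [-0.4  0.5 -0.3] w 1.0 j [-0.36 -0.37  2.1   0.    1.41 -0.27]
p [-0.  -0.5 -0.5]
```

Target TCP z is 0.016, so 147 down.

Request:
play_rows(plan=[[50, -0.5, -0.5, 0, -1], [95, -0.5, -0.5, 0, -1], [125, -0.5, -0.5, 0, -1], [141, -0.5, -0.5, 0, -1], [147, -0.5, -0.5, 0, -1], [147, -0.5, -0.5, 0, -1], [147, -0.5, -0.5, 0, -1], [147, -0.5, -0.5, 0, 1]])

```text
time: 22.15
tool_pos: [0.4323, -0.0827, 0.0174]
tool_rot: [0.477, 0.523, 0.476, -0.522]
contact_force: [0.4, -0.4, -0.7]
gripper_width: 0.818
```

Request:
play_rows(plan=[[0, 0, 0, 0, 1], [0, 0, 0, 0, 1], [0, 0, 0, 0, 1], [0, 0, 0, 0, 1], [0, 0, 0, 0, 1], [0, 0, 0, 0, 1]])

```text
time: 22.9
tool_pos: [0.4324, -0.0827, 0.0173]
tool_rot: [0.477, 0.523, 0.476, -0.522]
contact_force: [-0.5, 0.8, 6.2]
gripper_width: 0.586
```

```bash
python3 w.py p P
```

```text
22.9 [ 0.4324 -0.0827  0.0173] axes [[0.002, -0.001, -1.0], [0.996, -0.091, 0.002], [-0.091, -0.996, 0.0]] F [-0.5  0.8  6.2] w 0.586 j [-0.36 -0.16  2.2   0.    1.1  -0.27]
p [-0.  -0.4 -0.2]
P [  0.4 187.4 106.2]
```

Request:
play_rows(plan=[[-10, 0, 0, 0, 1], [-50, 0, 0, 0, 1], [-90, 0, 0, 0, 1], [-120, 0, 0, 0, 1], [-130, 0, 0, 0, 1], [-130, 0, 0, 0, 1]])

```text
time: 23.65
tool_pos: [0.4313, -0.0823, 0.146]
tool_rot: [0.477, 0.522, 0.477, -0.522]
contact_force: [-0.8, 1.1, -2.4]
gripper_width: 0.59
```

Request:
play_rows(plan=[[0, 22, 12, 0, 1], [0, 62, 35, 0, 1], [0, 104, 59, 0, 1], [0, 146, 83, 0, 1], [0, 175, 99, 0, 1], [0, 187, 106, 0, 1], [0, 187, 106, 0, 1], [0, 187, 106, 0, 1]])

```text
time: 24.65
tool_pos: [0.6069, -0.204, 0.1454]
tool_rot: [-0.476, -0.522, -0.478, 0.522]
contact_force: [0.3, 0.4, -1.6]
gripper_width: 0.592
```

Request:
play_rows(plan=[[25, 0, 0, 0, 1], [60, 0, 0, 0, 1], [90, 0, 0, 0, 1], [108, 0, 0, 0, 1], [115, 0, 0, 0, 1], [118, 0, 0, 0, 1], [118, 0, 0, 0, 1], [118, 0, 0, 0, 1]])

```text
time: 25.65
tool_pos: [0.6088, -0.2052, 0.0295]
tool_rot: [0.477, 0.522, 0.476, -0.522]
contact_force: [0.5, -0.1, -0.1]
gripper_width: 0.595
```

```bash
python3 w.py P
```

```text
25.65 [ 0.6088 -0.2052  0.0295] axes [[0.002, -0.001, -1.0], [0.996, -0.091, 0.002], [-0.091, -0.996, 0.001]] F [ 0.5 -0.1 -0.1] w 0.595 j [-0.44  0.29  1.71 -0.    1.15 -0.35]
P [0.  0.6 0.2]
```

Request:
play_rows(plan=[[3, 0.5, 0, 0, 1], [6, 0.5, 0, 0, 1], [8, 0.5, 0, 0, 1], [8, 0.5, 0, 0, 1]])

```text
time: 26.15
tool_pos: [0.6086, -0.205, 0.0214]
tool_rot: [-0.477, -0.522, -0.477, 0.522]
contact_force: [-3.1, 1.6, 5.3]
gripper_width: 0.588
```

```bash
python3 w.py P
```

```text
26.15 [ 0.6086 -0.205   0.0214] axes [[-0.001, 0.0, -1.0], [0.996, -0.091, -0.001], [-0.091, -0.996, -0.0]] F [-3.1  1.6  5.3] w 0.588 j [-0.44  0.3   1.71 -0.    1.14 -0.35]
P [-0.   0.9  0.4]
```

Contact made. I'll release, rise and back away.

Request:
play_rows(plan=[[0, 0, 0, 0, 0.1], [0, 0, 0, 0, -0.5], [0, 0, 0, 0, -1], [0, 0, 0, 0, -1], [-20, 0, 0, 0, -1], [-70, 0, 0, 0, -1], [-120, 0, 0, 0, -1], [-170, 0, 0, 0, -1]])

```text
time: 27.15
tool_pos: [0.6087, -0.205, 0.1937]
tool_rot: [0.477, 0.522, 0.476, -0.522]
contact_force: [-0.6, -0.6, 0.1]
gripper_width: 0.999
```

Request:
play_rows(plan=[[0, -50, 0, 0, -1], [0, -100, 20, 0, -1], [0, -150, 60, 0, -1], [0, -200, 100, 0, -1], [0, -200, 150, 0, -1], [0, -200, 150, 0, -1], [0, -200, 150, 0, -1]])

```text
time: 28.02
tool_pos: [0.396, -0.3361, 0.1913]
tool_rot: [0.477, 0.522, 0.476, -0.522]
contact_force: [-0.6, 0.9, 0.5]
gripper_width: 0.998
```

```bash
python3 - <<'E'
from h import *
from plant import manip
T=manip.grab_frame("top");S=manip.grab_frame("side")
cv2.imwrite("pics/end.png",np.hstack([T["img"][:300,100:500],S["img"][100:400,:400]])[:,:,::-1])
C=cloud(T)
for k,h,t in(("s",.112,(.6381,.1082)),("r",.092,(.6285,.0036)),("q",.072,(.6189,-.1009)),("p",.052,(.6094,-.2055))):
    A=C[(np.linalg.norm(C[...,:2]-t,axis=2)<.045)&(abs(C[...,2]-h)<.006)]
    print(k,len(A),np.round(1000*((A.max(0)+A.min(0))/2-np.r_[t,h]),1),np.round(np.median(A[:,2]),4))
B=dict(np.load("top0.npz"))
d=cv2.absdiff(B["img"],T["img"])[170:210,390:430];print("bottle diff",d.max(),d.mean())
E
python3 w.py
```

```text
28.12 [ 0.3963 -0.3353  0.1908] axes [[0.0, -0.0, -1.0], [0.996, -0.089, 0.0], [-0.089, -0.996, 0.0]] F [ 0.3 -0.7 -0.7] w 0.997 j [-0.85 -0.18  1.9   0.    1.42 -0.76]Traceback (most recent call last):
  File "<stdin>", line 4, in <module>
    return _nx.concatenate(arrs, 1, dtype=dtype, casting=casting)
           ~~~~~~~~~~~~~~~^^^^^^^^^^^^^^^^^^^^^^^^^^^^^^^^^^^^^^^
ValueError: all the input array dimensions except for the concatenation axis must match exactly, but along dimension 0, the array at index 0 has size 300 and the array at index 1 has size 284
```

Run:
```python
from h import *
from plant import manip
T=manip.grab_frame("top");S=manip.grab_frame("side")
cv2.imwrite("pics/end.png",np.hstack([T["img"][:284,100:500],S["img"][100:384,:400]])[:,:,::-1])
C=cloud(T)
for k,h,t in(("s",.112,(.6381,.1082)),("r",.092,(.6285,.0036)),("q",.072,(.6189,-.1009)),("p",.052,(.6094,-.2055))):
    A=C[(np.linalg.norm(C[...,:2]-t,axis=2)<.045)&(abs(C[...,2]-h)<.006)]
    if len(A): print(k,len(A),np.round(1000*((A.max(0)+A.min(0))/2-np.r_[t,h]),1),np.round(np.median(A[:,2]),4))
B=dict(np.load("top0.npz"))
d=cv2.absdiff(B["img"],T["img"])[170:210,390:430];print("bottle diff",d.max(),d.mean())
```

```text
s 691 [-2.   1.  -0.9] 0.1111
r 403 [-0.1  0.5 -0.1] 0.0909
q 713 [-0.4  0.1  0.3] 0.0709
p 511 [-0.5  0.8 -0.9] 0.0508
bottle diff 11 1.6708333333333334
```

View pics/end.png

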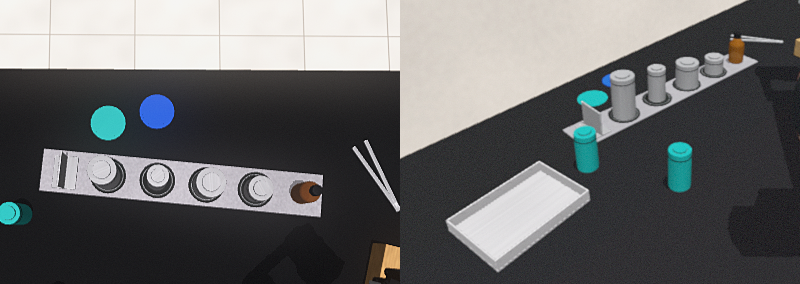

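The picture shows all four jars upright on their pads. They run from the tallest at the end plate (crop (105,172)) to the shortest at (257,186), beside the undisturbed bottle at (305,191).

```bash
python3 -c "
from plant import manip
print(manip.job_done())"
```

```text
the job is handed in; nothing more can be done
None
```

The four jars stand on their pads in order of height: s next to the end plate, then r, q, and p next to the amber bottle. I handed the job in about 28 s into the 115 s allowed; no verdict is reported.

- **Position:** the last top-camera depth check put each jar's axis within about 2.3 mm of its pad centre (s is the farthest off), against the 12 mm allowed. The camera calibration is itself only good to about 2 mm.
- **Height and tilt:** all lids sit about 1 mm under the expected height, which fits flat, upright jars. I judged upright from the pictures and did not measure the tilt angle.
- **Bottle and look-alikes:** the bottle area of the picture is unchanged from the start. None of my moves used the turquoise or blue look-alikes, and those in the final picture look undisturbed.
- **Robot:** the gripper is open and clear of everything. The highest force I read at the end of any move was about 10 N.

One final-check script failed on mismatched crop sizes and was rerun. No check disagreed with another.

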